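Load a board carrier onto the test nest and make its presence switch

ROBOT

A 6-joint arm with a two-finger parallel gripper is mounted at the origin on a cart in front of the work surface, level with it; the furniture and walls round the work are solid. World frame = base frame: x ahead of the robot, y to its left, z up, the work surface at z = 0. Lengths are in m, angles in degrees, forces in N, time in s.
With the tool pointing down it reaches from about 0.25 to 0.725 m from the base axis. Payload 9.7 kg.
Tool frame: the origin (TCP) lies between the finger pads; the fingertips stand 19 mm ahead of it and the grasp point (between the pads) is the TCP; z points along the fingers, y is the line along which they close (so a half turn about z gives the same grasp; the last joint's range is limited). The gripper opens to 85 mm and grips with 20 to 120 N. Pads are 22 mm wide; open, the fingers measure 114 mm over their backs; the gripper's body (76 mm by 85 mm) begins 54 mm behind the grasp point. The pads swing forward as they close: fully open they stand 13 mm farther back than shut.
Start: joints at [-70.245, 4.979, 10.078, 95.1, 0, 90], TCP at [0.186, -0.518, 0.25] pointing down, gripper open.
Joint ranges: [-179.16, 179.16], [-48.56, 103.87], [-65.8, 70.77], [-126.05, 130.52], [-82.76, 87.17], [-180, 180]. Speed limits (degrees/s): [127.2, 127.2, 147.25, 180, 180, 180].

INTERFACE

Orientations are given as [roll, pitch, yaw] about the fixed x, y, z axes, in that order (R = Rz(yaw) Ry(pitch) Rx(roll)).
In Python, from workcell import telemetry, camera, calibration, workorder gives the robot as it stands.
- The arm moves only by the tool play_rows, never from a script. Its argument "increments" is a list of rows, each a list of 3 entries, a list of its own where there are three numbers: the shift along the tool's x, y, z in mm, then the turn, a rotation vector about the tool's x, y, z in degrees, then the closure, from 0 (fully open) to 1 (shut). In form: [[[x, y, z], [ax, ay, az], jaw], ...]. A call has 1 to 20 rows; each row is the pose to reach, as a shift and turn from the pose commanded when the call began, along the tool's axes at that moment; what a row does not reach only later rows make up. A row lasts 1/10 s, in which the tool goes at most 50 mm and 8.59 degrees, less where a joint would pass 70% of its speed; a pose out of reach is approached as far as the arm can. A call with a gripper value outside its range is refused whole. The fingers move at their own pace and stop on an object; "grip_force" is the grip in N (left out, the last holds). Time passes only in rows, so rows that repeat a pose let the fingers close. It gives the time, the measured TCP pose, the force, the opening and the grip force at its end, in the units of the state.
- telemetry.get_obs(): the state, without advancing time (a new reading comes with each control period).
- camera(name): name is "scene" or "top" or "wrist"; returns (picture, depth): 400x640x3 uint8, red, green, blue; 400x640 float32, m along the optical axis (not along the pixel's ray), 0 where there is no reading.
- calibration(name): a dict with "vertical_fov" (degrees; the focal length in pixels is half the picture's height over the tangent of half this angle, whatever the lens; pixels are square), "cx", "cy" (the principal point, pixels), "k1" (the pictures are not rectified: a ray, as slopes to the right and down, at radius r is drawn at 1 + k1 r^2 times it, then the intrinsics apply), "rvec" (rotation vector, rad) and "tvec" (3), from world to camera coordinates, as OpenCV has them; the wrist camera has in their place "hand_eye" (4x4, takes a point from camera to tool coordinates, whose origin is the TCP and whose axes are the flange's). Camera axes: x right, y down, z forward; pixel columns grow to the right and rows downward; lengths in m; the calibration is good to about 2 mm. A picture is of the moment at which its call begins: read the wrist's pose just before it. calibration takes no time and is no camera call.
- workorder.job_done(): hands the job in; it is judged then, once.
The state is a dict: "time": time; "q": joint angles; "qd": joint speeds; "joint_efforts": joint torques, N m; "ee_pos": TCP position; "tcp_rot": TCP orientation; "wrist_force": force on the tool from outside, world axes, zero at the start; "torque": the same for the moment, N m; "opening": finger opening in m; "grasp_force": force on a finger pad.
Only numpy, scipy, OpenCV 4.12 (cv2) and the standard library are available. Lean on these libraries where they do the work, as an engineer would, in place of code of your own. Each camera call takes 0.05 s, during which the arm holds its last target. There are 200 camera calls.

TASK

Slide the top board carrier, the one with the blue circuit board on it, out from under the yellow lip of the rack without shifting the two carriers beneath it. Set it flat, board upwards, on the aluminium test nest and push it squarely home between the two guides against both stops, so that its edge presses the switch lever in; let go and leave it there. Do not push the solder reel or the flat tin about.

Things in the scene. Friction and masses are not known exactly. Their poses are not given: they have to be found in the camera images.
- stack_rack: Fixed grey stacking rack, open at both sides and at its -x end. Origin: under the middle of the stack, on the table; z up. Base 125 (x) by 80 (y) by 8 mm. Three equal carriers lie on it, one on the other, long side along the rack's x: undersides at z 8, 20 and 32 mm, top of the uppermost plate at 44 mm. A wall 44 mm wide and 51 mm high stands behind them at x = +47 to +53 mm.
- rack_lip (a point): Middle of the underside of the rack's yellow lip, 3 mm above the top carrier's plate. Lip: rack x +28 to +53 mm, 44 mm wide, 4 mm thick. It overhangs the rear 17 mm of the top carrier, which therefore cannot be lifted straight up: slide it at least 20 mm towards the rack's -x first, with under 2 mm of lift.
- carrier_top_center (a point): Centre, half-way up, of the top carrier's plate: loose, grey, 90 (its x) by 54 (its y) by 12 mm, about 0.2 kg, z up. A blue circuit board lies on it, 42 mm wide, x = -36 to +20 mm, parts up to 11 mm above the plate. Grip it from above across the 54 mm width; its sides are bare over their whole height. Either end may lead into the nest.
- carrier_mid_center (a point): Centre of the second carrier, right under the top one: same plate, no board, loose. It is to stay where it is (within 10 mm).
- carrier_low_center (a point): Centre of the lowest carrier: same plate, no board, loose. It is to stay where it is (within 10 mm).
- test_nest: Fixed aluminium test nest. Origin: centre of its underside on the table; z up. Bed 150 (x) by 110 (y) mm, flat top at z = 12 mm, open but for the parts at its +x end: two dark stop blocks at y = +22 and -22 mm (10 mm wide, 14 mm above the bed), faces at x = +40 mm; behind them a black switch body, 18 mm above the bed; and two guides (see guide point).
- nest_guides (a point): Point on the bed half-way between the two black guides' round noses. The guides stand 10 mm above the bed, nest x +16 to +42 mm, inner faces at y = +30 and -30 mm: 3 mm free on each side of a carrier, which is slid in between them towards the nest's +x.
- nest_home (a point): Point fixed to the nest, axes as the nest's: where the centre of the carrier's plate lies when it rests on the bed with its edge against both stops (nest x = -5 mm, y = 0, z = 18 mm).
- lever_tip (a point): Axis of the red roller (6 mm diameter, 7 mm high) at the free end of the switch lever, 6.5 mm above the bed, between the two stops; at rest the roller stands about 9 mm out in front of the stop faces, towards the nest's -x.
- switch_lever (a joint): Angle of the switch lever about its upright hinge pin, rad: 0 at rest, about 0.36 with the carrier right against the stops, limit 0.46; the switch is made above 0.24. A light spring returns it (about 0.25 N at the roller), weaker than the carrier's friction on the bed, so a carrier left there stays.
- carrier_top: The top carrier itself (see its centre point); origin at the centre of its underside.
- solder_reel: Bystander: loose blue and white solder reel, 55 mm across, 40 mm high; origin at the centre of its underside.
- fuse_box: Bystander: loose flat light-coloured tin, 44 x 64 x 17 mm; origin at the centre of its underside.
Things that resemble listed ones, but are neither listed nor needed, are in the scene too. What is shaped like the carrier_top but brown or turquoise is not meant.

How it is judged (in metres and radians):
At the end, for the whole second after the job is handed in: The carrier with the board rests board-up on the bed: centre within 4 mm of home along x (3 mm beyond), 6 mm sideways, 3 mm in height; square within 0.1 rad, level within 0.06 rad, still; switch lever beyond 0.24 rad; the two lower carriers within 10 mm of their starts (value of joint switch_lever above 0.24 rad and x of carrier_top_center in the frame of nest_home between -0.004 and 0.003 m and y of carrier_top_center in the frame of nest_home between -0.006 and 0.006 m and z of carrier_top_center in the frame of nest_home between -0.003 and 0.003 m and angle between the x axis of carrier_top_center and the x axis of nest_home, either way round below 0.1 rad and angle between carrier_top_center's own z axis and vertical below 0.06 rad and linear speed of carrier_top below 0.01 m/s and distance of each of carrier_mid_center, carrier_low_center from where it was at the start of the episode below 0.01 m); the robot touches nothing.
It fails at once if a lower carrier shifted by more than 10 mm (distance of any of carrier_mid_center, carrier_low_center from where it was at the start of the episode above 0.01 m).
It fails at once if the solder reel or the flat tin pushed more than 25 mm (distance of any of solder_reel, fuse_box from where it was at the start of the episode above 0.025 m).
It also fails if it takes over 42 s, if anything falls off the work surface, if the arm or the gripper's body presses on something with over 40 N, if the wrist force passes 120 N, or if a joint passes its speed limit or range.

## Working session

There is one attempt and no reset: what is moved stays moved. The work goes in short steps, Python scripts to look and compute and a tool call to move; the robot and the scene stay as the last step left them, time stands still between calls to the robot, and variables do not carry over. Pictures are saved under pics/ and viewed, at most 10 in all, crops included, and the job is handed in when it is done.

Besides the shell and the picture viewer there is one more tool, called in YAML: its name, and indented under it one key for each argument. play_rows: Moves the arm, as the interface text tells. Its arguments: {"type":"object","properties":{"increments":{"type":"array"},"grip_force":{"type":"number"}},"required":["increments"]}

```bash
mkdir -p pics
cat > h.py <<'E'
import numpy as np, cv2, pickle
from scipy.spatial.transform import Rotation as R
from workcell import telemetry, camera, calibration, workorder
def snap(name, fn):
    o=telemetry.get_obs(); c=calibration(name); im,d=camera(name)
    pickle.dump((name,o,c,im,d),open(f'pics/{fn}.pkl','wb'))
    cv2.imwrite(f'pics/{fn}.png',im[:,:,::-1]); return im,d
def load(fn): return pickle.load(open(f'pics/{fn}.pkl','rb'))
def K(c): 
    f=200/np.tan(np.radians(c['vertical_fov'])/2); return np.array([[f,0,c['cx']],[0,f,c['cy']],[0,0,1]]),np.array([c['k1'],0,0,0.])
def pose(o,c):  # cam->world
    if 'hand_eye' in c:
        T=np.eye(4);T[:3,:3]=R.from_euler('xyz',o['tcp_rot'],degrees=True).as_matrix();T[:3,3]=o['ee_pos'];return T@np.array(c['hand_eye'])
    T=np.eye(4);T[:3,:3]=cv2.Rodrigues(np.array(c['rvec'],float))[0];T[:3,3]=np.ravel(c['tvec']);return np.linalg.inv(T)
def pts(fn,uv,z=None):
    """world points for pixels; by depth or on plane z"""
    n,o,c,im,d=load(fn);k,dist=K(c);uv=np.array(uv,float).reshape(-1,2)
    s=cv2.undistortPoints(uv[:,None],k,dist)[:,0];ray=np.c_[s,np.ones(len(s))];T=pose(o,c)
    if z is None:
        dd=d[uv[:,1].round().astype(int),uv[:,0].round().astype(int)][:,None]
    else:
        w=ray@T[:3,:3].T; dd=((z-T[2,3])/w[:,2])[:,None]
    return (ray*dd)@T[:3,:3].T+T[:3,3]
E
python3 - <<'E'
from h import *
print(telemetry.get_obs())
for n in('scene','top','wrist'):
    snap(n,n+'0'); print(calibration(n))
a=cv2.imread('pics/top0.png');b=cv2.imread('pics/scene0.png')
cv2.imwrite('pics/t0.png',cv2.resize(a,(800,500),interpolation=3));cv2.imwrite('pics/s0.png',b)
E
```

```text
{'time': 0.0, 'q': array([-7.02442722e+01,  5.01053443e+00,  1.00347316e+01,  9.50984020e+01,
        5.62906542e-04,  9.00006579e+01]), 'qd': array([ 0.11940474,  0.04475786,  0.02096334, -0.02911678, -0.04230113,
        0.01447364]), 'joint_efforts': array([-2.02136757e-04, -5.20393610e+01,  4.64799356e+01,  1.66670285e-02,
        1.72499158e-04, -1.44438616e-05]), 'ee_pos': array([ 0.18584244, -0.51744367,  0.24959096]), 'tcp_rot': array([-1.79925795e+02, -5.62054030e-04,  1.97550692e+01]), 'wrist_force': array([-0.00419617, -0.51092284,  0.00081546]), 'torque': array([-0.04174723,  0.04031996, -0.01236912]), 'grasp_force': 0.0, 'opening': 0.0854639104502928}
{'vertical_fov': 53.65489228550116, 'cx': 322.25793900954636, 'cy': 195.09216782821727, 'k1': 0.026821677123872165, 'rvec': array([ 1.11822264, -2.35832778,  1.01000871]), 'tvec': array([0.34785187, 0.40761597, 0.54045527])}
{'vertical_fov': 53.054994924831846, 'cx': 324.5906163022799, 'cy': 191.910418939259, 'k1': -0.05610006784389038, 'rvec': array([ 2.13271594, -2.11480463,  0.17680534]), 'tvec': array([-0.05576333,  0.5766815 ,  0.98522682])}
{'vertical_fov': 70.90532828885324, 'cx': 320.61677036021507, 'cy': 195.8921755987593, 'k1': 0.009464284887689703, 'hand_eye': array([[ 7.20751078e-04, -9.60490904e-01, -2.78310446e-01,
         7.00065206e-02],
       [ 9.99999459e-01,  9.01057690e-04, -5.19948242e-04,
        -5.94341923e-04],
       [ 7.50179324e-04, -2.78309921e-01,  9.60491033e-01,
        -1.22736173e-01],
       [ 0.00000000e+00,  0.00000000e+00,  0.00000000e+00,
         1.00000000e+00]])}
```

View pics/t0.png

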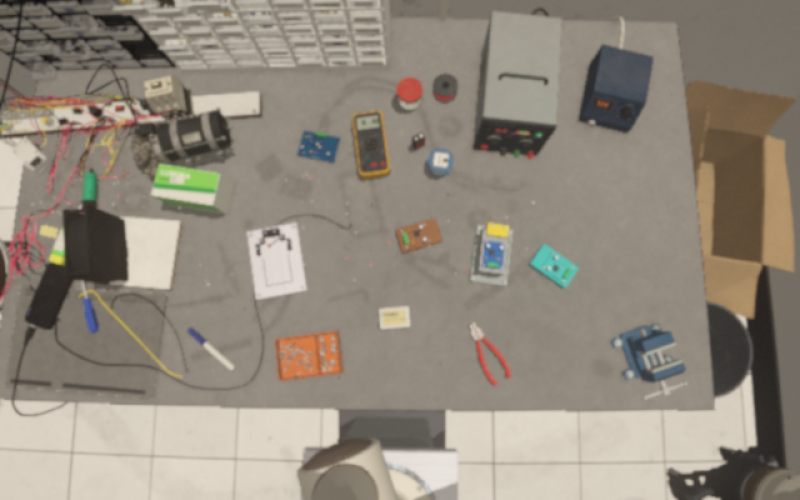

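View pics/s0.png

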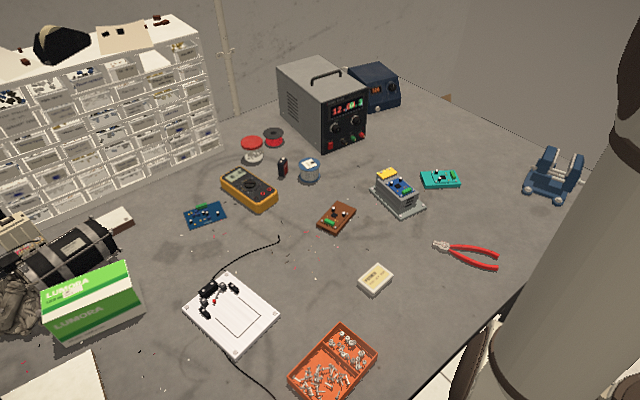

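Top view (800×500 picture): candidates are the blue board on the grey stack in the rack at (493,253), brown carrier (418,236), turquoise carrier (554,265) and a loose blue board (319,147). I choose the rack one, since it has the yellow lip at (497,231). The nest is at (276,260), with its stops and switch at the top (274,238). The tin is at (395,317) and the reel at (440,162).

Run:
```python
from h import *
a=cv2.imread('pics/top0.png')
r=cv2.resize(a[170:235,365:425],None,fx=8,fy=8,interpolation=2)[:,:400] if 0 else cv2.resize(a[170:235,370:420],(400,520),interpolation=2)
n=cv2.resize(a[175:240,195:245],(400,520),interpolation=2)
cv2.imwrite('pics/c1.png',np.hstack([r,n]))
for p in [(394,203),(398,184),(220,215),(316,254),(352,130)]: print(p,pts('top0',[p]).round(3))
```

```text
(394, 203) [[ 0.549 -0.23   0.052]]
(398, 184) [[ 0.599 -0.241  0.052]]
(220, 215) [[0.519 0.228 0.014]]
(316, 254) [[ 0.419 -0.03   0.017]]
(352, 130) [[ 0.75  -0.123  0.038]]
```

View pics/c1.png

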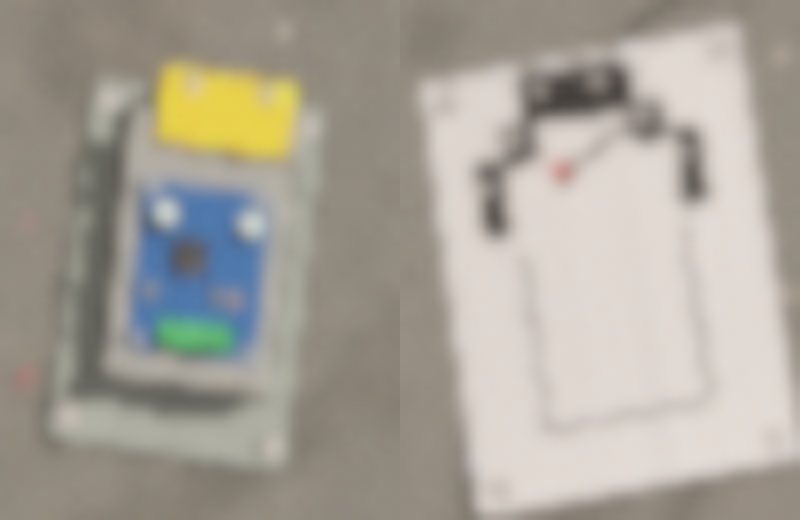

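The crop confirms it: a grey plate with a blue board under the yellow lip at the top, with the lip leaning slightly right. The nest's stops and red roller are at the upper end of the nest, leaning slightly left. Next I work out the coarse poses.

```bash
cat >> h.py <<'E'
def go(xyz,yaw):
    """rows entry (tool frame mm, rotvec deg) from present pose to tool-down pose"""
    o=telemetry.get_obs();A=R.from_euler('xyz',o['tcp_rot'],degrees=True)
    B=R.from_euler('xyz',[180,0,yaw],degrees=True)
    s=A.inv().apply(np.array(xyz)-o['ee_pos'])*1000;r=(A.inv()*B).as_rotvec(degrees=True)
    print('shift',s.round(1),'turn',r.round(2),'z',o['ee_pos'].round(4))
E
python3 - <<'E'
from h import *
f=lambda x,y,ox,oy:(x/8+ox,y/8+oy)
L,G=pts('top0',[f(228,110,370,170)],.051)[0],pts('top0',[f(195,335,370,170)],.05)[0]
d=(L-G);yr=np.degrees(np.arctan2(d[1],d[0]))
# rack base corners (z .008): crop px
rb=pts('top0',[f(*p,370,170) for p in[(100,85),(318,110),(285,465),(55,435)]],.008)
c=rb.mean(0);print('rack',rb.round(3),c.round(4),yr)
nb=pts('top0',[f(x-400,y,195,175) for x,y in[(420,85),(738,28),(800,455),(480,515)]],.012)
v=(nb[0]+nb[1]-nb[2]-nb[3]);yn=np.degrees(np.arctan2(v[1],v[0]));print('nest',nb.round(3),nb.mean(0).round(4),yn)
go([.54,-.225,.20],yr)
E
```

```text
rack [[ 0.617 -0.207  0.008]
 [ 0.609 -0.281  0.008]
 [ 0.489 -0.266  0.008]
 [ 0.498 -0.19   0.008]] [ 0.5533 -0.236   0.008 ] -9.359571254328936
nest [[0.599 0.295 0.012]
 [0.619 0.187 0.012]
 [0.475 0.16  0.012]
 [0.454 0.266 0.012]] [0.5367 0.2268 0.012 ] 11.136759550464717
shift [ 432.2 -155.5   49.9] turn [-6.000e-02  1.000e-02  2.912e+01] z [ 0.1858 -0.5175  0.2497]
```

play_rows:
  increments:
    - [[215,-78,0],[0,0,14],0.0]
    - [[432,-155,0],[0,0,28],0.0]
    - [[432,-155,50],[0,0,28],0.0]
    - [[432,-155,50],[0,0,28],0.0]
    - [[432,-155,50],[0,0,28],0.0]
    - [[432,-155,50],[0,0,28],0.0]
    - [[432,-155,50],[0,0,28],0.0]
    - [[432,-155,50],[0,0,28],0.0]
    - [[432,-155,50],[0,0,28],0.0]
    - [[432,-155,50],[0,0,28],0.0]
    - [[432,-155,50],[0,0,28],0.0]
    - [[432,-155,50],[0,0,28],0.3]
    - [[432,-155,50],[0,0,28],0.3]

```text
time: 1.45
ee_pos: [0.5395, -0.2263, 0.2004]
tcp_rot: [180.0, 0.0, -8.3]
wrist_force: [-0.8, -0.4, -0.2]
opening: 0.0602
grasp_force: 0.0
```

Run:
```python
from h import *
snap('wrist','w1');o=telemetry.get_obs();print(o['ee_pos'],o['tcp_rot'],o['opening'])
cv2.imwrite('pics/w1v.png',cv2.resize(cv2.imread('pics/w1.png'),(800,500),interpolation=2))
```

```text
[ 0.53944815 -0.2265122   0.2005918 ] [ 1.79989861e+02 -1.14483811e-02 -8.31690789e+00] 0.05960099651294555
```

View pics/w1v.png

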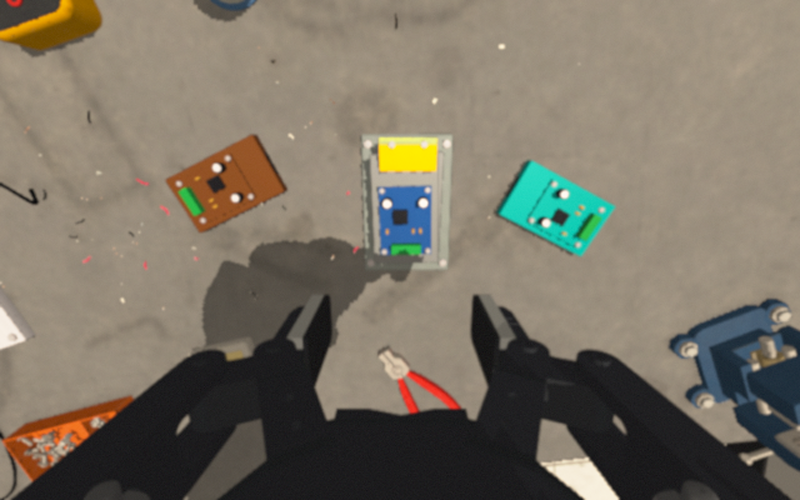

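The wrist view shows the rack at about (407,200), with the lip at (408,155) and the green connector at (406,250). The fingertips are at (325,297) and (475,297).

Run:
```python
from h import *
a=cv2.imread('pics/w1.png')
cv2.imwrite('pics/c2.png',cv2.resize(a[104:220,282:368],None,fx=5,fy=5,interpolation=2))
n,o,c,im,d=load('w1');T=np.eye(4);T[:3,:3]=R.from_euler('xyz',o['tcp_rot'],degrees=True).as_matrix();T[:3,3]=o['ee_pos']
g=np.argwhere((d>0)&(d<.2))[:,::-1]; P=(pts('w1',g)-T[:3,3])@T[:3,:3]
for s in(-1,1):
    m=(P[:,1]*s>.02)&(abs(P[:,0])<.03); Q=P[m]; print(np.percentile(Q[:,2],[90,99,100]).round(4), Q[Q[:,2]>Q[:,2].max()-.004].mean(0).round(4))
```

```text
[-0.0265  0.0065  0.0157] [-0.0012 -0.0304  0.0131]
[-0.0262  0.0067  0.0154] [-0.0002  0.03    0.013 ]
```

View pics/c2.png

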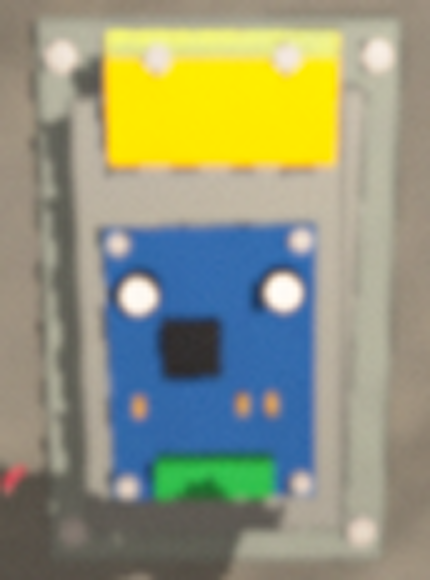

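Run:
```python
from h import *
f=lambda L:[(x/5+282,y/5+104) for x,y in L]
B=pts('w1',f([(105,229),(315,226),(313,495),(105,501)]),.0455)
L=pts('w1',f([(106,166),(339,168)]),.049)
S=pts('w1',f([(61,57),(379,55),(362,532),(72,532)]),.009)
for n,q in(('board',B),('lip',L),('base screws',S)): print(n,q.round(4).tolist(),'mean',q.mean(0).round(4))
print('depth z',pts('w1',f([(210,200),(220,120),(250,330),(390,300)]))[:,2].round(4))
for a in(B[0]+B[1]-B[2]-B[3],S[0]+S[1]-S[2]-S[3]): print(np.degrees(np.arctan2(a[1],a[0])))
w=L[0]-L[1];print(np.degrees(np.arctan2(-w[0],w[1])),np.linalg.norm(w))
yaw=np.radians(-8.3);u=np.array([np.cos(yaw),np.sin(yaw),0]);v=np.array([-u[1],u[0],0])
print('centre board',(B.mean(0)+.008*u).round(4),'lip',(L.mean(0)-.028*u).round(4))
print('widths',np.linalg.norm(B[0]-B[1]),np.linalg.norm(B[0]-B[3]))
```

```text
board [[0.578, -0.2141, 0.0455], [0.5727, -0.2549, 0.0455], [0.5178, -0.2479, 0.0455], [0.5226, -0.205, 0.0455]] mean [ 0.5478 -0.2305  0.0455]
lip [[0.5902, -0.2165, 0.049], [0.5835, -0.2606, 0.049]] mean [ 0.5868 -0.2385  0.049 ]
base screws [[0.6116, -0.2077, 0.009], [0.6022, -0.2753, 0.009], [0.495, -0.2598, 0.009], [0.5048, -0.192, 0.009]] mean [ 0.5534 -0.2337  0.009 ]
depth z [ 0.0436  0.0492  0.0445 -0.0018]
-8.269809728619819
-8.305993010908065
-8.724615496858492 0.044639494196970206
centre board [ 0.5557 -0.2316  0.0455] lip [ 0.5591 -0.2345  0.049 ]
widths 0.04123928415743986 0.05613577685122097
```

play_rows:
  increments:
    - [[7,3,40],[0,0,0],0]
    - [[7,3,80],[0,0,0],0]
    - [[7,3,115],[0,0,0],0]
    - [[7,3,130],[0,0,0],0]
    - [[7,3,140],[0,0,0],0]
    - [[7,3,149],[0,0,0],0]
    - [[7,3,149],[0,0,0],0]
    - [[7,3,149],[0,0,0],0.1]
  grip_force: 50

```text
time: 2.3
ee_pos: [0.5472, -0.23, 0.0526]
tcp_rot: [180.0, -0.1, -8.2]
wrist_force: [-0.3, -1.2, -0.2]
opening: 0.0769
grasp_force: 0.0
```

Run:
```python
from h import *
o=telemetry.get_obs();print(o['ee_pos'],o['wrist_force'],o['opening'])
snap('wrist','w2')
n,o,c,im,d=load('w2');print(pts('w2',[(320,100)]))
cv2.imwrite('pics/w2v.png',im[:,:,::-1])
```

```text
[ 0.54716006 -0.23001045  0.05257184] [-0.27011384 -1.20837125 -0.19817537] 0.07691440159516512
[[ 6.24496195e-01 -2.40584232e-01 -5.44531287e-04]]
```

View pics/w2v.png

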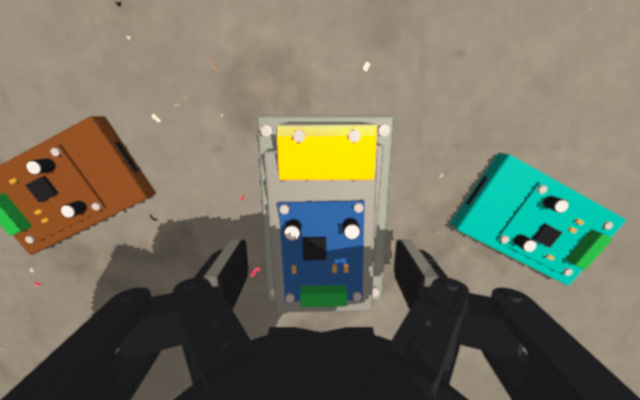

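Fingers straddle the board evenly, with tips at (245,245) and (395,245). Closing.

play_rows:
  increments:
    - [[0,0,1],[0,0,0],0.2]
    - [[0,0,1],[0,0,0],0.5]
    - [[0,0,1],[0,0,0],0.6]
    - [[0,0,1],[0,0,0],0.6]
    - [[0,0,1],[0,0,0],0.6]
    - [[0,0,1],[0,0,0],0.6]
  grip_force: 50

```text
time: 2.95
ee_pos: [0.547, -0.2298, 0.0512]
tcp_rot: [180.0, -0.1, -8.2]
wrist_force: [-1.2, -0.1, 5.1]
opening: 0.0524
grasp_force: 53.2
```

play_rows:
  increments:
    - [[0,0,-1.3],[0,0,0],0.6]
    - [[0,0,-1.3],[0,0,0],0.6]
    - [[0,0,-1.3],[0,0,0],0.6]

```text
time: 3.25
ee_pos: [0.5464, -0.2296, 0.0512]
tcp_rot: [-180.0, 0.0, -8.2]
wrist_force: [0.2, -0.2, -1.4]
opening: 0.0522
grasp_force: 52.6
```

play_rows:
  increments:
    - [[0,0,-0.6],[0,0,0],0.6]
    - [[-5,0,-0.6],[0,0,0],0.6]
    - [[-10,0,-0.6],[0,0,0],0.6]
    - [[-15,0,-0.6],[0,0,0],0.6]

```text
time: 3.65
ee_pos: [0.5311, -0.2274, 0.052]
tcp_rot: [-180.0, 0.0, -8.2]
wrist_force: [-0.6, 0.4, -1.3]
opening: 0.0525
grasp_force: 52.5
```

Run:
```python
from h import *
print(telemetry.get_obs()['ee_pos']);snap('wrist','w3');n,o,c,im,d=load('w3')
cv2.imwrite('pics/w3v.png',im[100:400,140:500,::-1])
```

```text
[ 0.53109106 -0.22741313  0.05203478]
```

View pics/w3v.png

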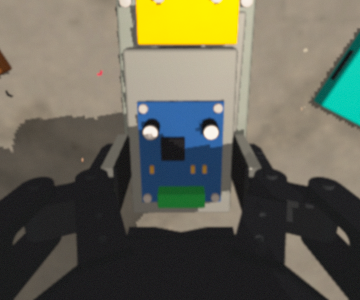

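The carrier follows, and its rear edge (48 in the crop) is just clearing the lip edge (45). I'll slide it further, lift, and carry it over.

play_rows:
  increments:
    - [[-6,0,0],[0,0,0],0.6]
    - [[-12,0,0],[0,0,0],0.6]
    - [[-20,0,0],[0,0,0],0.6]
    - [[-22,0,-10],[0,0,0],0.6]
    - [[-22,0,-30],[0,0,0],0.6]
    - [[-22,0,-60],[0,0,0],0.6]
    - [[-22,0,-90],[0,0,0],0.6]
    - [[-22,0,-100],[0,0,0],0.6]

```text
time: 4.5
ee_pos: [0.511, -0.2249, 0.1563]
tcp_rot: [179.9, -0.3, -8.2]
wrist_force: [0.5, -0.0, -1.4]
opening: 0.0526
grasp_force: 52.8
```

Run:
```python
from h import *
print(telemetry.get_obs()['wrist_force']);go([.462,.212,.15],11.1)
```

```text
[ 0.54319925 -0.00241762 -1.37484111]
shift [-111.2 -425.4    5.1] turn [  0.13  -0.28 -19.35] z [ 0.511  -0.2249  0.1563]
```

play_rows:
  increments:
    - [[-5,-15,0],[0,0,0],0.6]
    - [[-14,-50,0],[0,0,-3],0.6]
    - [[-24,-90,0],[0,0,-6],0.6]
    - [[-34,-130,0],[0,0,-8],0.6]
    - [[-45,-170,0],[0,0,-10],0.6]
    - [[-55,-210,0],[0,0,-12],0.6]
    - [[-66,-250,0],[0,0,-14],0.6]
    - [[-77,-290,0],[0,0,-16],0.6]
    - [[-88,-330,0],[0,0,-18],0.6]
    - [[-98,-370,0],[0,0,-19.3],0.6]
    - [[-106,-405,0],[0,0,-19.3],0.6]
    - [[-111,-425,5],[0,0,-19.3],0.6]
    - [[-111,-425,5],[0,0,-19.3],0.6]
    - [[-111,-425,5],[0,0,-19.3],0.6]
    - [[-111,-425,5],[0,0,-19.3],0.6]

```text
time: 6.0
ee_pos: [0.4806, 0.1376, 0.147]
tcp_rot: [-177.9, 0.1, 14.9]
wrist_force: [-0.3, 0.4, -1.4]
opening: 0.052
grasp_force: 52.9
```

Run:
```python
from h import *
o=telemetry.get_obs();print(o['ee_pos'],o['tcp_rot']);snap('wrist','w4');n,o,c,im,d=load('w4')
cv2.imwrite('pics/w4v.png',cv2.resize(im[:,:,::-1],(800,500),interpolation=2))
```

```text
[0.4806127  0.13764207 0.14698828] [-1.77908505e+02  1.01525931e-01  1.49199180e+01]
```

View pics/w4v.png

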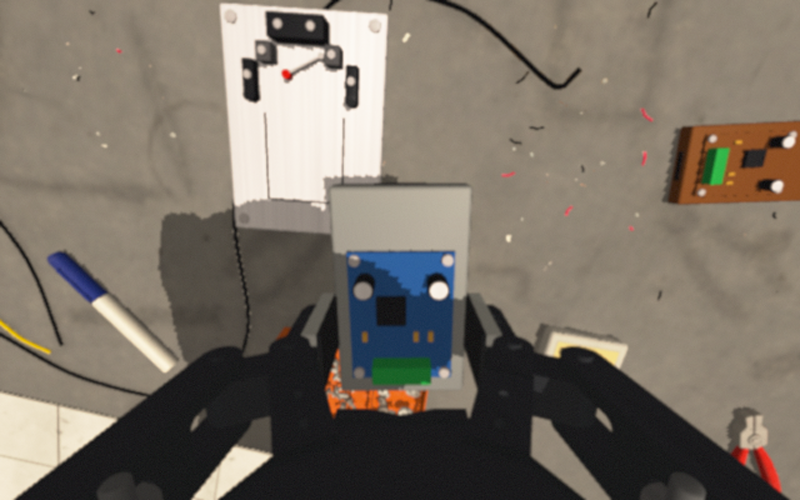

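Still in transit, with the carrier well held. The nest is at (305,110), with the guides at (250,80) and (352,87).

Run:
```python
from h import *
o=telemetry.get_obs();print(o['ee_pos'],o['qd'].round(1),o['q'].round(1));go([.462,.212,.15],11.1)
```

```text
[0.480663   0.13772912 0.14713448] [ 0.  -0.2  0.1 -0.  -0.  -0. ] [ 14.9  -2.6  -9.   83.6   2.1 179.9]
shift [  1.1 -76.6  -0.1] turn [-2.09  0.15  3.82] z [0.4807 0.1377 0.1471]
```

Joint 6 is at its 180° limit, so I'll take the carrier in with the other end leading (half turn) and regrip. First I locate the nest precisely from this static picture.

Run:
```python
from h import *
n,o,c,im,d=load('w4')
cv2.imwrite('pics/c4.png',cv2.resize(im[0:100,170:320,::-1],None,fx=5.2,fy=5.2,interpolation=2))
```

```text
(no output)
```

View pics/c4.png

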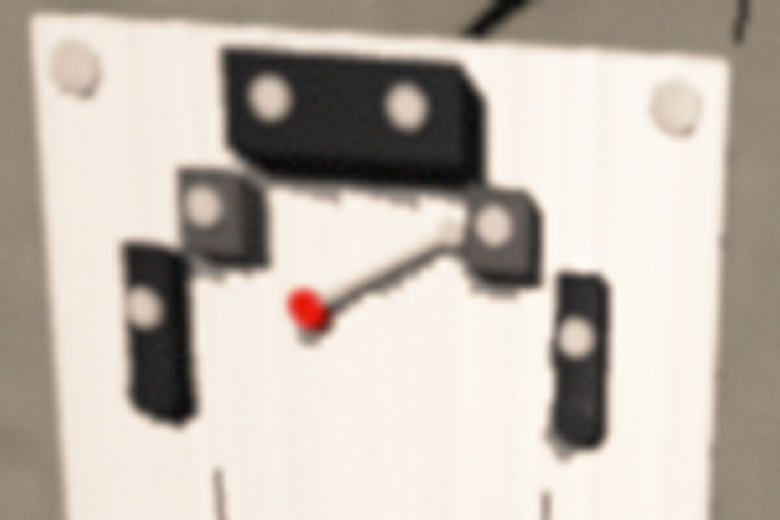

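The crop shows guide screws at (144,307) and (576,338), stop screws at (204,205) and (494,226), stop face feet at about (232,265) and (505,282), and the roller at (307,308).

Run:
```python
from h import *
f=lambda L:[(x/5.2-.4+170,y/5.2-.4) for x,y in L]
P=lambda L,z:pts('w4',f(L),z)
G=P([(144,307),(576,338)],.023);S=P([(204,205),(494,226)],.027);F=P([(233,265),(505,282)],.012);C=P([(75,68),(677,108)],.0135);E=P([(32,15),(728,60)],.012)
I=P([(190,405),(556,432)],.013)
for n,q in dict(G=G,S=S,F=F,C=C,E=E,I=I).items():
    w=q[0]-q[1];print(n,q.mean(0).round(4),'len',np.linalg.norm(w[:2]).round(4),'yaw',np.degrees(np.arctan2(-w[0],w[1])).round(2))
n,o,c,im,d=load('w4');T=pose(o,c)
# full-bed white mask fit
h=np.argwhere((im.min(2)>200))[:,::-1];h=h[(h[:,0]<320)&(h[:,1]<190)&(h[:,0]>170)]
q=pts('w4',h,.012)[:,:2];r=cv2.minAreaRect(q.astype(np.float32)*1000);print(r)
print('held z/x', [ (p.round(3).tolist()) for p in pts('w4',[(288,150),(350,150)])])
# carrier leading edge in tool frame (plate top ~ tool z -.0 )
M=np.eye(4);M[:3,:3]=R.from_euler('xyz',o['tcp_rot'],degrees=True).as_matrix();M[:3,3]=o['ee_pos']
for px in [(265,149),(376,149),(300,308-2),(375,310)]:
    p=pts('w4',[px])[0];print(px,((p-M[:3,3])@M[:3,:3]).round(4))
```

```text
G [0.569  0.2352 0.023 ] len 0.0676 yaw 11.02
S [0.5827 0.238  0.027 ] len 0.0438 yaw 10.96
F [0.5774 0.2387 0.012 ] len 0.0441 yaw 11.48
C [0.603  0.2418 0.0135] len 0.0938 yaw 11.2
E [0.6102 0.243  0.012 ] len 0.108 yaw 11.27
I [0.5562 0.2339 0.013 ] len 0.0606 yaw 10.95
((546.2799072265625, 230.24478149414062), (130.06736755371094, 107.59942626953125), 11.297450065612793)
held z/x [[0.529, 0.167, 0.14], [0.536, 0.139, 0.138]]
(265, 149) [ 0.0545 -0.0265  0.0092]
(376, 149) [0.0545 0.0252 0.0092]
(300, 306) [-0.0233 -0.011  -0.0013]
(375, 310) [-0.1416  0.0607  0.1459]
```

play_rows:
  increments:
    - [[0,-3,0],[0,0,-8],0.6]
    - [[0,-5,0],[0,0,-16],0.6]
    - [[0,-8,0],[0,0,-24],0.6]
    - [[0,-12,0],[0,0,-32],0.6]
    - [[2,-16,0],[0,0,-40],0.6]
    - [[4,-20,0],[0,0,-48],0.6]
    - [[6,-24,0],[0,0,-56],0.6]
    - [[8,-28,0],[0,0,-64],0.6]
    - [[12,-32,0],[0,0,-72],0.6]
    - [[16,-36,0],[0,0,-80],0.6]
    - [[20,-40,0],[0,0,-88],0.6]
    - [[25,-44,0],[0,0,-96],0.6]
    - [[30,-48,0],[0,0,-104],0.6]
    - [[35,-52,0],[0,0,-112],0.6]
    - [[40,-56,0],[0,0,-120],0.6]
    - [[45,-60,0],[0,0,-128],0.6]
    - [[50,-65,0],[0,0,-136],0.6]
    - [[55,-70,0],[0,0,-144],0.6]
    - [[57,-75,0],[0,0,-152],0.6]
    - [[57,-77,0],[0,0,-160],0.6]

```text
time: 8.05
ee_pos: [0.5161, 0.2272, 0.15]
tcp_rot: [178.1, -0.8, 175.3]
wrist_force: [-0.2, -0.6, -2.3]
opening: 0.0523
grasp_force: 52.9
```

Run:
```python
from h import *
o=telemetry.get_obs();print(o['tcp_rot'],o['q'].round(1),o['opening']);go([.5164,.2257,.07],191.1)
```

```text
[178.05056534  -0.76859602 175.28941476] [22.8  5.8 -0.1 83.8  2.1 27.5] 0.052292451845487135
shift [-1.5 -4.2 79.9] turn [  2.04  -0.49 -15.82] z [0.5161 0.2272 0.15  ]
```

play_rows:
  increments:
    - [[0,0,10],[0.6,-0.2,-5],0.6]
    - [[-1,-2,30],[1.4,-0.4,-11],0.6]
    - [[-1.5,-4,55],[2,-0.5,-15.8],0.6]
    - [[-1.5,-4.2,75],[2,-0.5,-15.8],0.6]
    - [[-1.5,-4.2,80],[2,-0.5,-15.8],0.6]
    - [[-1.5,-4.2,80],[2,-0.5,-15.8],0.6]

```text
time: 8.65
ee_pos: [0.5158, 0.2254, 0.0696]
tcp_rot: [180.0, -0.1, -169.3]
wrist_force: [0.5, 0.7, -1.2]
opening: 0.0528
grasp_force: 52.9
```

Run:
```python
from h import *
o=telemetry.get_obs();print(o['ee_pos'],o['tcp_rot'],o['qd'].round(1));go([.5164,.2257,.036],191.1)
```

```text
[0.5157914  0.225356   0.06959729] [ 1.79970628e+02 -6.68026285e-02 -1.69263073e+02] [ 0.1 -0.8  1.9  0.7 -0.1 -0. ]
shift [-0.7  0.2 33.6] turn [ 0.03 -0.07 -0.36] z [0.5158 0.2254 0.0696]
```

play_rows:
  increments:
    - [[0,0,15],[0,0,-0.3],0.6]
    - [[0,0,28],[0,0,-0.3],0.6]
    - [[0,0,34],[0,0,-0.3],0.6]
    - [[0,0,35.5],[0,0,-0.3],0.6]
    - [[0,0,36.5],[0,0,-0.3],0.6]

```text
time: 9.15
ee_pos: [0.516, 0.2259, 0.0334]
tcp_rot: [180.0, -0.0, -168.9]
wrist_force: [-0.4, -0.0, -0.9]
opening: 0.0525
grasp_force: 52.9
```

play_rows:
  increments:
    - [[0,0,0.7],[0,0,0],0.6]
    - [[0,0,1.4],[0,0,0],0.6]
    - [[0,0,1.4],[0,0,0],0.6]

```text
time: 9.45
ee_pos: [0.5161, 0.2259, 0.0323]
tcp_rot: [180.0, 0.0, -168.9]
wrist_force: [-0.4, -0.2, -2.2]
opening: 0.0523
grasp_force: 52.9
```

play_rows:
  increments:
    - [[0,0,0.7],[0,0,0],0.6]
    - [[0,0,1.4],[0,0,0],0.6]
    - [[0,0,1.4],[0,0,0],0.6]

```text
time: 9.75
ee_pos: [0.5162, 0.2259, 0.0312]
tcp_rot: [180.0, 0.0, -168.9]
wrist_force: [-2.5, -0.8, 3.6]
opening: 0.0527
grasp_force: 53.5
```

play_rows:
  increments:
    - [[0,0,0],[0,0,0],0.2]
    - [[0,0,0],[0,0,0],0.1]
    - [[0,0,0],[0,0,0],0]
    - [[0,0,-1],[0,0,0],0]
    - [[10,0,-1],[0,0,0],0]
    - [[22,0,-1],[0,0,0],0]
    - [[24,0,-1],[0,0,0],0]

```text
time: 10.45
ee_pos: [0.4908, 0.2208, 0.0315]
tcp_rot: [180.0, -0.1, -168.9]
wrist_force: [0.7, 0.1, -0.3]
opening: 0.0855
grasp_force: 0.0
```

Run:
```python
from h import *
o=telemetry.get_obs();snap('wrist','w5');snap('top','t5')
n,o,c,im,d=load('w5');M=np.eye(4);M[:3,:3]=R.from_euler('xyz',o['tcp_rot'],degrees=True).as_matrix();M[:3,3]=o['ee_pos']
m=(im[:,:,2].astype(int)-im[:,:,0]>50)&(im[:,:,2]>90);print(m.sum())
k,l,s,ce=cv2.connectedComponentsWithStats(m.astype(np.uint8));i=1+s[1:,4].argmax();print(s[i])
h=np.argwhere(l==i)[:,::-1];q=(pts('w5',h,.0255)-M[:3,3])@M[:3,:3];print(cv2.minAreaRect((q[:,:2]*1000).astype(np.float32)),o['ee_pos'],o['tcp_rot'])
a=cv2.resize(im[:,:,::-1],(640,400));b=cv2.resize(load('t5')[3][160:240,190:250,::-1],(300,400),interpolation=2)
cv2.imwrite('pics/v5.png',np.hstack([a[:,70:570],b]))
```

```text
4505
[ 281  250   80   78 4490]
((-17.44125747680664, 0.6781139373779297), (41.6117057800293, 46.891639709472656), 89.66215515136719) [0.49081035 0.22083224 0.03152874] [ 1.79965161e+02 -5.88868723e-02 -1.68894284e+02]
```

View pics/v5.png

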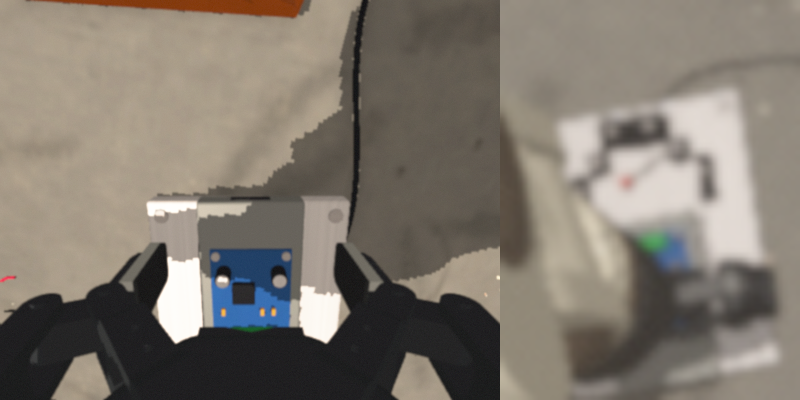

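The carrier lies flat and square on the bed, with plate edges at 200 and 303 against bed edges at 150 and 350, so it is centred. I'll regrip at the trailing side and slide it in.

play_rows:
  increments:
    - [[0,0,0],[0,0,0],0.2]
    - [[0,0,0],[0,0,0],0.5]
    - [[0,0,0],[0,0,0],0.6]
    - [[0,0,0],[0,0,0],0.6]
    - [[0,0,0],[0,0,0],0.6]
    - [[-4,0,-0.3],[0,0,0],0.6]
    - [[-8,0,-0.3],[0,0,0],0.6]
    - [[-12,0,-0.3],[0,0,0],0.6]
    - [[-16,0,-0.3],[0,0,0],0.6]
    - [[-20,0,-0.3],[0,0,0],0.6]
    - [[-23,0,-0.3],[0,0,0],0.6]
  grip_force: 40

```text
time: 11.65
ee_pos: [0.5147, 0.2257, 0.032]
tcp_rot: [179.9, -0.1, -168.9]
wrist_force: [-5.6, -1.8, 7.6]
opening: 0.0526
grasp_force: 42.9
```

play_rows:
  increments:
    - [[-1.5,0,-0.4],[0,0,0],0.6]
    - [[-3,0,-0.4],[0,0,0],0.6]
    - [[-4,0,-0.4],[0,0,0],0.6]

```text
time: 11.95
ee_pos: [0.5189, 0.2264, 0.032]
tcp_rot: [180.0, -0.0, -168.9]
wrist_force: [-2.5, 1.0, 1.7]
opening: 0.0523
grasp_force: 42.3
```

play_rows:
  increments:
    - [[-1,0,0],[0,0,0],0.6]
    - [[-2,0,0],[0,0,0],0.6]

```text
time: 12.15
ee_pos: [0.5204, 0.2267, 0.032]
tcp_rot: [180.0, -0.1, -168.9]
wrist_force: [-7.8, -2.0, 3.5]
opening: 0.0527
grasp_force: 42.5
```

play_rows:
  increments:
    - [[-1,0,0],[0,0,0],0.6]
    - [[-2,0,0],[0,0,0],0.6]
    - [[-2,0,0],[0,0,0],0.6]

```text
time: 12.45
ee_pos: [0.5205, 0.2267, 0.032]
tcp_rot: [180.0, -0.3, -168.9]
wrist_force: [-15.0, -2.2, 8.5]
opening: 0.0528
grasp_force: 43.0
```

Firm contact with the stops (15 N, no further travel). I'll relax the push a little, release and lift.

play_rows:
  increments:
    - [[0.8,0,0],[0,0,0],0.6]
    - [[0.8,0,0],[0,0,0],0.2]
    - [[0.8,0,0],[0,0,0],0]
    - [[0.8,0,0],[0,0,0],0]
    - [[0.8,0,0],[0,0,0],0]
    - [[0.8,0,-10],[0,0,0],0]
    - [[0.8,0,-30],[0,0,0],0]
    - [[0.8,0,-70],[0,0,0],0]
    - [[0.8,0,-110],[0,0,0],0]
    - [[40,0,-130],[0,0,0],0]
    - [[80,0,-130],[0,0,0],0]
    - [[80,0,-130],[0,0,0],0]
    - [[80,0,-130],[0,0,0],0]

```text
time: 13.75
ee_pos: [0.4443, 0.2118, 0.1636]
tcp_rot: [179.9, 0.1, -168.9]
wrist_force: [0.5, -0.3, -0.2]
opening: 0.085
grasp_force: 0.0
```

Run:
```python
from h import *
o=telemetry.get_obs();print(o['ee_pos'],o['wrist_force']);snap('top','t6');snap('scene','s6')
u=np.array([np.cos(np.radians(11.1)),np.sin(np.radians(11.1))]);v=np.array([-u[1],u[0]])
for nm in('t6','s6'):
    n,o,c,im,d=load(nm);m=((im[:,:,2].astype(int)-im[:,:,0]>45)&(im[:,:,2]>90)).astype(np.uint8)
    k,l,s,ce=cv2.connectedComponentsWithStats(m)
    for i in range(1,k):
        if s[i,4]>30:
            q=pts(nm,np.argwhere(l==i)[:,::-1],.0255)[:,:2];r=cv2.minAreaRect((q*1000).astype(np.float32));w=q.mean(0)-[.5385,.23]
            if np.linalg.norm(w)<.12: print(nm,s[i],r,'nest',w@u,w@v)
a=cv2.resize(load('t6')[3][170:240,190:250,::-1],(400,467),interpolation=2);b=cv2.resize(load('s6')[3][260:365,175:290,::-1],(400,467),interpolation=2)
cv2.imwrite('pics/v6.png',np.hstack([a,b]))
```

```text
[0.44433877 0.21181995 0.16357021] [ 0.52697354 -0.33108435 -0.22641825]
t6 [211 198  15  19 166] ((537.7046508789062, 230.10018920898438), (46.56797409057617, 36.82419967651367), 11.907721519470215) nest 0.0010745750253239163 0.0006686081293555273
s6 [235 303  10  11  55] ((523.9234008789062, 215.04013061523438), (14.47110652923584, 20.541536331176758), 71.11080169677734) nest -0.017571119959186938 -0.010790898516652932
```

View pics/v6.png

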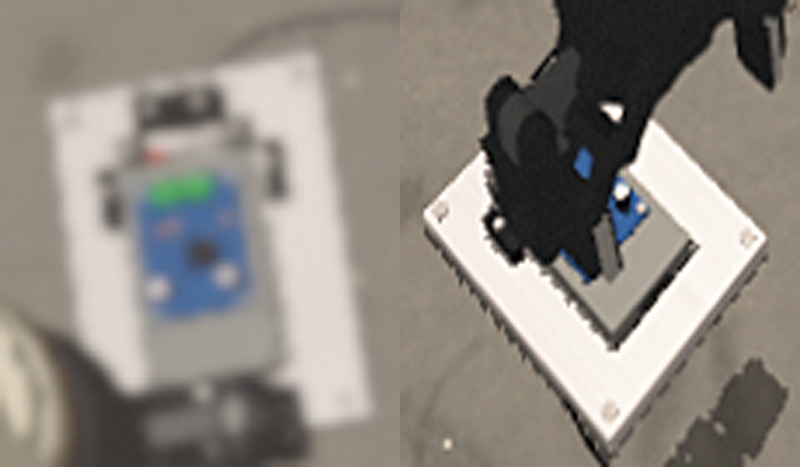

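The carrier sits between the guides, at about nest x −4 mm by the numbers. My picture budget is used up, so I'll check the roller position numerically from the wrist camera.

Run:
```python
from h import *
go([.612,.244,.22],191.1)
```

```text
shift [-170.    -0.6  -57.1] turn [ 0.05  0.05 -0.01] z [0.4451 0.2119 0.1628]
```

play_rows:
  increments:
    - [[0,0,-40],[0,0,0],0]
    - [[-30,0,-57],[0,0,0],0]
    - [[-70,0,-57],[0,0,0],0]
    - [[-110,0,-57],[0,0,0],0]
    - [[-150,0,-57],[0,0,0],0]
    - [[-170,0,-57],[0,0,0],0]
    - [[-170,0,-57],[0,0,0],0]
    - [[-170,0,-57],[0,0,0],0]

```text
time: 14.65
ee_pos: [0.6117, 0.2443, 0.218]
tcp_rot: [180.0, -0.1, -168.9]
wrist_force: [-0.3, 0.6, 0.2]
opening: 0.0855
grasp_force: 0.0
```

Run:
```python
from h import *
snap('wrist','w7')
u=np.array([np.cos(np.radians(11.1)),np.sin(np.radians(11.1))]);v=np.array([-u[1],u[0]])
def N(q): w=q[:,:2]-[.5385,.23];return np.c_[w@u,w@v]*1000
for nm in('w4','w7'):
    n,o,c,im,d=load(nm);I=im.astype(int)
    for lab,m,z in(('red',(I[:,:,0]>120)&(I[:,:,1]<70)&(I[:,:,2]<70),.022),('blue',(I[:,:,2]-I[:,:,0]>45)&(I[:,:,2]>90),.0255),('green',(I[:,:,1]-I[:,:,0]>60)&(I[:,:,1]-I[:,:,2]>30),.030)):
        k,l,s,ce=cv2.connectedComponentsWithStats(m.astype(np.uint8))
        for i in range(1,k):
            if s[i,4]>=12:
                q=N(pts(nm,np.argwhere(l==i)[:,::-1],z))
                if abs(q.mean(0)).max()<70: print(nm,lab,s[i],q.mean(0).round(1),q.min(0).round(1),q.max(0).round(1))
# height profile along nest x at several y (w7)
n,o,c,im,d=load('w7');g=np.argwhere(d>0)[:,::-1];P=pts('w7',g);q=N(P)
for y in(-22,-12,12,22):
    m=abs(q[:,1]-y)<1.5;print(y,[(x,int(np.median(P[m&(abs(q[:,0]-x)<1),2])*1000)) for x in range(-60,61,2) if (m&(abs(q[:,0]-x)<1)).sum()>2])
```

```text
w4 red [226  57   7   7  32] [32.   7.3] [29.6  5. ] [34.   9.9]
w7 blue [ 302   86   39   54 1541] [0.4 1.3] [-25.7 -19.5] [28.9 21.9]
w7 green [311 131  22   8 156] [24.1  1.6] [20.  -9.7] [27.4 13.1]
-22 [(-60, 10), (-58, 11), (-56, 10), (-54, 10), (-50, 22), (-48, 22), (-46, 22), (-44, 22), (-42, 22), (-40, 22), (-38, 23), (-36, 23), (-34, 23), (-32, 23), (-30, 22), (-28, 22), (-26, 23), (-24, 23), (-22, 22), (-20, 23), (-18, 22), (-16, 22), (-14, 22), (-12, 22), (-10, 22), (-8, 23), (-6, 22), (-4, 22), (-2, 23), (0, 23), (2, 22), (4, 22), (6, 22), (8, 22), (10, 23), (12, 22), (14, 22), (16, 22), (18, 23), (20, 22), (22, 23), (24, 23), (26, 23), (28, 23), (30, 22), (32, 23), (34, 22), (36, 23), (38, 23), (40, 25), (42, 25), (44, 26), (46, 26), (48, 25), (50, 26), (54, 297), (56, 288), (58, 286)]
-12 [(-60, 10), (-58, 10), (-56, 11), (-54, 11), (-50, 22), (-48, 23), (-46, 22), (-44, 22), (-42, 23), (-40, 22), (-38, 23), (-36, 22), (-34, 23), (-32, 23), (-30, 23), (-28, 22), (-26, 25), (-24, 25), (-22, 24), (-20, 25), (-18, 33), (-16, 33), (-14, 34), (-12, 34), (-10, 26), (-8, 25),
[... 841 characters left out ...]
 (46, 10), (48, 11), (50, 10), (52, 29), (54, 296), (56, 295), (58, 28), (60, 29)]
22 [(-60, 11), (-58, 10), (-56, 10), (-54, 11), (-50, 23), (-48, 23), (-46, 22), (-44, 22), (-42, 22), (-40, 22), (-38, 22), (-36, 22), (-34, 22), (-32, 23), (-30, 22), (-28, 22), (-26, 22), (-24, 22), (-22, 23), (-20, 23), (-18, 23), (-16, 24), (-14, 23), (-12, 24), (-10, 23), (-8, 23), (-6, 24), (-4, 24), (-2, 24), (0, 24), (2, 24), (4, 25), (6, 24), (8, 25), (10, 25), (12, 24), (14, 24), (16, 24), (18, 24), (20, 24), (22, 24), (24, 24), (26, 23), (28, 24), (30, 23), (32, 23), (34, 23), (36, 22), (38, 23), (40, 25), (42, 24), (44, 26), (46, 27), (48, 24), (52, 297), (54, 297), (56, 288), (58, 285), (60, 10)]
```

Plate spans nest x −50 to +39.5 mm, touching both stops (25 mm high from x = 40 at y = ±22). The lever is pushed back to about x = 41, and the plate is level and flat on the bed.

```bash
python3 -c "
from h import *
print(workorder.job_done())"
```

```text
the job is handed in; nothing more can be done
None
```

The carrier with the blue board is home in the nest, flat, board up and touching both stops, with the switch lever pressed back; I handed the job in at about 15 s, but no verdict came back. I did not re-measure the lower carriers, the reel or the tin at the end, and I viewed 11 pictures against the limit of 10.

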